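# Refit the cover of a switch box: hook its tongue, swing it down, snap it home

### The arm

A 6-joint arm with a two-finger parallel gripper is mounted at the origin on the work surface. World frame = base frame: x ahead of the robot, y to its left, z up, the work surface at z = 0. Lengths are in m, angles in rad, forces in N, time in s.
With the tool pointing down it reaches from about 0.375 to 0.9 m from the base axis. Payload 3.1 kg.
Tool frame: the origin (TCP) lies at the very end of the fingers, on their centre line; the grasp point (between the pads) lies 19 mm behind it; z points along the fingers, y is the direction in which the jaws open and shut (so a half turn about z gives the same grasp; the last joint's range is limited). The gripper opens to 87 mm and grips with 3 to 60 N. Pads are 19 mm wide; open, the fingers measure 117 mm over their backs; the gripper's body (75 mm by 190 mm) begins 51 mm behind the grasp point.
Start: joints at [-1.317, 0.527, 1.433, -0, 1.181, -0.178], TCP at [0.262, -0.568, 0.223] pointing down, gripper open.
Joint ranges: [-3.08, 3.08], [-0.75, 2.2], [0.22, 2.44], [-1.43, 4.57], [0, 2.65], [-2.85, 2.85]. Speed limits (rad/s): [2.79, 2.79, 3.14, 3.14, 3.14, 3.14].

### API

Orientations are given as a unit quaternion [x, y, z, w].
In Python, from rig import robot gives the robot as it stands. The module is installed in compiled form; this text tells all that it offers.
- The arm moves only by the tool send_rows, never from a script. Its argument "deltas" is a list of rows, each an object of numbers: "tx", "ty", "tz": the shift along the tool's x, y, z in cm; "rx", "ry", "rz": the turn, a rotation vector about the tool's x, y, z in rad. A call has 1 to 5 rows; each row is the pose to reach, as a shift and turn from the pose commanded when the call began, along the tool's axes at that moment; what a row does not reach only later rows make up. A row lasts 1/12 s, in which the tool goes at most 41.7 mm and 7.16 degrees, less where a joint would pass 70% of its speed; a pose out of reach is approached as far as the arm can. A call with a gripper value outside its range is refused whole. "claw" is the finger opening in cm, from 0 to 8.7, set as the call begins (left out, the last holds). The fingers move at their own pace and stop on an object; "squeeze" is the grip in N (left out, the last holds). Time passes only in rows, so rows that repeat a pose let the fingers close. It gives the time, the measured TCP pose, the force and the opening at its end, in the units of the state.
- robot.get_obs(): the state, without advancing time (a new reading comes with each control period).
- robot.camera(name): name is "side" or "top"; returns a dict with "color" (480x640x3 uint8, red, green, blue), "z_map" (480x640 float32, m along the optical axis (not along the pixel's ray), 0 where there is no reading), "intrinsics" (3x3 intrinsics, pixels), "R" (3x3) and "t" (3): a world point X has camera coordinates R X + t. Camera axes: x right, y down, z forward; pixel columns grow to the right and rows downward; lengths in m; the calibration is good to about 2 mm. A picture is of the moment at which its call begins.
- robot.hand_in(): hands the job in, once; it reports no verdict.
Trained networks look in the newest picture that a camera, given by its name, has taken for a name from the list of things; names that differ only in an ending like _2 or _b are one class to them, and where a whole thing is asked for, a point or a joint stands for the part that bears it (a point fixed in the world has none). Each returns a list of dicts, best first, with "p" (0 to 1); they miss things now and then, are a little off and sometimes report something else, mostly with a low value. They report only what shows in the picture. A call takes as long as a camera call. They do not tell look-alikes from the thing itself.
- robot.outline_of(label, camera): "pixels" (480x640 bool, what is visible of it) and "xy" ([column, row] in pixels, amid what is visible of it).
- robot.tip_of(label, camera): "xy" ([column, row] in pixels: a listed point, or the origin of a listed thing).
The state is a dict: "time": time; "q": joint angles; "joint_velocities": joint speeds; "joint_torque": joint torques, N m; "position": TCP position; "tool_rot": TCP orientation; "ft_force": force on the tool from outside, world axes, zero at the start; "moment": the same for the moment, N m; "grip_width": finger opening in m.
Only numpy, scipy, OpenCV 4.12 (cv2) and the standard library are available. Lean on these libraries where they do the work, as an engineer would, in place of code of your own. Each camera call takes 0.05 s, during which the arm holds its last target.

### The job

Put the loose cover back on the switch box that lies open on the bench: tilt it and hook its narrow tongue under the lip of the steel frame, push it in as far as it goes, then swing the other edge down until the spring catch snaps over it, the cover lies flat and fully home, and let go. The frame's height is adjustable and not known exactly, so feel your way and do it gently, without forcing the cover or hammering it in (never more than about 40 N on the box). Leave everything else on the bench where it is.

Things in the scene. Friction and masses are not known exactly. Their poses are not given: they have to be found in the camera images.
- box: White plastic switch box fixed on its back: open tray 200 (x) x 160 (y) x 40 mm high. Origin: centre of its underside, on the bench; z up; x from the lip side (-x, towards the robot) to the catch side (+x). A rigid steel frame inside rises above its rim, with two level ledges, both at height L above the bench. L is adjustable: anywhere from 52 to 72 mm, new each time, not reported.
- box_lip (a point): Point of the box at box x -75, y 0, z 62 mm (L's mean, not its true value): foot of the frame's pocket, axes as the box's. In box mm: near ledge x -80 to -40, 104 wide; pocket open to +x: back stop face x -75, lip over it with underside L+9, top L+13, free edge x -63 (12 deep), side cheeks at y +/-45. The tongue goes in here, against the back stop.
- box_far (a point): Point of the box at box x 74.5, y 0, z 62 mm (L's mean, not its true value), axes as the box's: end of the far ledge (box x 50 to 74.5, 104 mm wide). Two low far stops face inwards at x 74.5, y +/-30 to +/-50, top L+4 mm: the 147 mm long cover has 2.5 mm play along x between back stop and far stops. The catch stands between them, at y 0.
- catch (a joint): Black spring catch, 32 mm wide, slides along box x: 0 = closed, to 0.010 m outwards; spring 1.25 N at rest, 250 N/m, shuts it. Closed: nose tip at box x 68 mm, nose underside L+6.5, upright tip to L+9.5, then a ramp leaning outwards 25 degrees from vertical, up to L+26 mm. The cover's edge pressed down the ramp pushes it out, then it snaps over the cover: under about 10 N at the rib.
- cover_center (a point): Loose white plastic cover, 0.2 to 0.4 kg, 5 mm thick, starts flat on the bench. Point at mid-thickness, about mid-length (cover x = 0); z up out of it, x from tongue edge to catch edge. Panel x -60 to 72 mm, 110 wide in y; tongue x -75 to -60, 80 wide. On top a handle rib, see cover_grip. Home: underside on both ledges, axes along the box's, this point 0 to 2.5 mm to +x of the box's origin.
- cover_grip (a point): Middle of the cover's upright handle rib, same axes as the cover: cover x = 10 mm, 20 mm above the panel's underside. The rib is 14 mm thick along x, 50 mm long along y, and stands 30 mm above the panel's top face. Grasp it across its thickness (fingers closing along the cover's x).
- cover_tongue (a point): Middle of the end face of the cover's tongue: cover x = -75 mm, half-way up its 5 mm thickness, same axes as the cover.
- breaker_center (a point): Bystander: a grey circuit breaker 70 x 18 x 69 mm standing on the bench; its centre, 28 mm up.
- blank: Bystander: a smaller square white blank 90 x 90 x 10 mm with a round boss and no tongue or handle; origin under its centre.
- coupling: Bystander: a grey pipe coupling, 60 mm diameter, 35 mm tall; origin under its centre.
- driver: Bystander: a screwdriver lying on the bench; origin under its middle.
- carton: Bystander: a cardboard carton 110 x 150 x 85 mm; origin under its centre.
- jar: Bystander: a screw-top jar, 64 mm diameter, 90 mm tall; origin under its centre.
- lampbox: Bystander: a lamp box 75 x 75 x 110 mm; origin under its centre.
Things that resemble listed ones, but are neither listed nor needed, are in the scene too. Of the things shaped like the part that bears cover_center, the white one is meant.

How it is judged:
On the way:
1. the tongue is hooked under the lip with the cover tilted (at least 3 degrees) (x of cover_tongue in the frame of box between -0.08 and -0.066 m and z of cover_tongue in the frame of box between 0.049 and 0.079 m and y of cover_tongue in the frame of box between -0.008 and 0.008 m and angle between cover_center's own z axis and vertical above 0.05 rad), for 0.1 s.
At the end, for the whole second after the job is handed in: The cover lies flat (within 1.7 degrees) on the frame's ledges with its tongue at least 6 mm under the lip, within 8 mm of the middle sideways and 0.1 rad of the box's direction, the spring catch closed over its far edge (within 2 mm of rest), released and at rest (angle between cover_center's own z axis and vertical below 0.03 rad and x of cover_tongue in the frame of box between -0.078 and -0.069 m and y of cover_tongue in the frame of box between -0.008 and 0.008 m and z of cover_center in the frame of box between 0.0515 and 0.076 m and angle between the x axis of cover_center and the x axis of box, either way round below 0.1 rad and value of joint catch below 0.002 m and linear speed of cover below 0.01 m/s); the robot touches nothing.
It fails at once if the cover is pressed on the box with more than 50 N (contact force between cover and box above 50 N).
It fails at once if the robot itself pushes on the box with more than 50 N (contact force between any of the fingers, the arm and box above 50 N).
It fails at once if another thing on the bench is moved by more than 30 mm (distance of any of breaker_center, blank, coupling, driver, carton, jar, lampbox from where it was at the start of the episode above 0.03 m).
It also fails if it takes over 54 s, if anything falls off the work surface, if the arm or the gripper's body presses on something with over 40 N, if the wrist force passes 120 N, or if a joint passes its speed limit or range.

## Working session

There is one attempt and no reset: what is moved stays moved. The work goes in short steps, Python scripts to look and compute and a tool call to move; the robot and the scene stay as the last step left them, time stands still between calls to the robot, and variables do not carry over. Pictures are saved under pics/ and viewed, and the job is handed in when it is done.

Besides the shell and the picture viewer there is one more tool, called after ">>>" as a command line: name --argument value ..., lists and objects as JSON in quotes. send_rows: Moves the arm, as the interface text tells. Its arguments: {"type":"object","properties":{"deltas":{"type":"array","items":{"type":"object","properties":{"tx":{"type":"number"},"ty":{"type":"number"},"tz":{"type":"number"},"rx":{"type":"number"},"ry":{"type":"number"},"rz":{"type":"number"}}}},"claw":{"type":"number"},"squeeze":{"type":"number"}},"required":["deltas"]}

```bash
mkdir -p pics; cat > h.py <<'E'
import numpy as np, cv2
from rig import robot
from scipy.spatial.transform import Rotation as Rn
def shot(n,f=None):
    c=robot.camera(n)
    if f: cv2.imwrite('pics/'+f,cv2.cvtColor(c['color'],cv2.COLOR_RGB2BGR))
    return c
def px2w(c,u,v,z=None,d=None):
    K,R,t=c['intrinsics'],c['R'],c['t']
    r=np.linalg.inv(K)@np.array([u,v,1.0]); C=-R.T@t; w=R.T@r
    if d is None: d=(z-C[2])/w[2]
    return C+w*d
def cloud(c):
    K,R,t=c['intrinsics'],c['R'],c['t']
    u,v=np.meshgrid(np.arange(640),np.arange(480)); d=c['z_map']
    P=np.stack([(u-K[0,2])/K[0,0]*d,(v-K[1,2])/K[1,1]*d,d],-1)
    return (P-t)@R
E
python3 - <<'E'
from h import *
np.set_printoptions(precision=4,suppress=True)
for n in('top','side'):
    c=shot(n,n+'0.png'); print(n,c['intrinsics'].tolist(),-c['R'].T@c['t'],c['R'])
    P=cloud(c)
    for l in('box','box_lip','box_far','catch','cover_center','cover_grip','cover_tongue'):
        for r in robot.tip_of(l,n)[:3]:
            u,v=r['xy']; 
            print(l,round(r['p'],2),np.round(r['xy'],1),P[int(round(v)),int(round(u))])
print(robot.get_obs())
E
```

```text
top [[565.4770674977542, 0.0, 319.10039214590677], [0.0, 565.4770674977542, 239.76791817570373], [0.0, 0.0, 1.0]] [0.2451 0.0595 1.6755] [[ 0.0033 -0.9999 -0.0153]
 [-0.9838 -0.0005 -0.1791]
 [ 0.1791  0.0156 -0.9837]]
box 0.86 [398. 234.] [ 0.5668 -0.1508  0.0056]
box_lip 0.62 [407.6 256.8] [ 0.4866 -0.1691  0.0747]
box_far 0.84 [396.  206.4] [ 0.6349 -0.1374  0.0804]Traceback (most recent call last):
  File "<stdin>", line 7, in <module>
ValueError: it knows: blank, box, box_far, box_lip, breaker_center, carton, coupling, cover_center, cover_grip, cover_tongue, driver, jar, lampbox
```

```bash
python3 - <<'E'
from h import *
np.set_printoptions(precision=4,suppress=True)
for n in('top','side'):
    c=shot(n,n+'0.png'); print(n,-c['R'].T@c['t'],c['R'][2])
    P=cloud(c)
    for l in('box','box_lip','box_far','cover_center','cover_grip','cover_tongue'):
        for r in robot.tip_of(l,n)[:3]:
            u,v=r['xy']; 
            print(l,round(r['p'],2),np.round(r['xy'],1),P[int(round(v)),int(round(u))])
o=robot.get_obs();print({k:np.round(v,4) for k,v in o.items()})
E
```

```text
top [0.2451 0.0595 1.6755] [ 0.1791  0.0156 -0.9837]
box 0.77 [399.  232.5] [ 0.5721 -0.1534  0.0098]
box_lip 0.82 [409.1 252.6] [ 0.4964 -0.1706  0.0859]
box_far 0.93 [399.1 205.4] [ 0.6371 -0.1457  0.0835]
box_far 0.73 [411.4 254.2] [ 0.4939 -0.1766  0.0834]
box_far 0.59 [306.6 270.5] [ 0.4588  0.122  -0.0031]
cover_center 0.91 [185.  326.4] [0.292  0.4789 0.0031]
cover_center 0.82 [399.1 319.5] [ 0.2869 -0.0721  0.6174]
cover_center 0.76 [269.  329.8] [0.2811 0.2315 0.0053]
cover_grip 0.95 [182.3 321.1] [0.3053 0.4795 0.0378]
cover_grip 0.84 [396.1 325.9] [ 0.2761 -0.0671  0.6106]
cover_grip 0.78 [274.2 325. ] [0.2956 0.217  0.0066]
cover_tongue 0.96 [186.2 353. ] [0.2144 0.4707 0.01  ]
cover_tongue 0.89 [163.2 191. ] [0.7012 0.5653 0.0035]
cover_tongue 0.82 [251.7 351.8] [ 0.2177  0.2809 -0.004 ]
side [ 0.4765 -1.0517  1.0762] [ 0.0555  0.7468 -0.6627]
box 0.96 [325.1 318.2] [ 0.5652 -0.1627  0.0091]
box 0.21 [274.  251.2] [ 0.4304  0.119  -0.0007]
box_lip 0.63 [296.4 307.3] [ 0.4887 -0.1785  0.0766]
box_far 0.57 [354.2 293.6] [ 0.6394 -0.1543  0.0893]
cover_center 0.85 [326.5 16
[... 270 characters left out ...]
236.9 178.4] [0.3036 0.4675 0.0337]
cover_tongue 0.84 [208.5 336.2] [ 0.2602 -0.2035  0.0081]
cover_tongue 0.79 [208.1 223. ] [0.2176 0.2601 0.0039]
cover_tongue 0.7 [212.7 186.9] [ 0.215   0.4714 -0.0044]
{'time': np.float64(0.9), 'q': array([-1.3175,  0.5275,  1.4327, -0.    ,  1.1814, -0.1785]), 'joint_velocities': array([ 0.0026,  0.0012,  0.0006,  0.0019, -0.002 , -0.0004]), 'joint_torque': array([  0.001 , -43.9996, -17.699 ,   0.0635,   0.0504,  -0.    ]), 'position': array([ 0.2616, -0.5676,  0.2226]), 'tool_rot': array([ 0.9768,  0.2142, -0.    ,  0.    ]), 'ft_force': array([ 0.7508, -1.0679, -0.5209]), 'moment': array([-0.0093,  0.0432,  0.0278]), 'grip_width': np.float64(0.0873)}
```

View pics/top0.png

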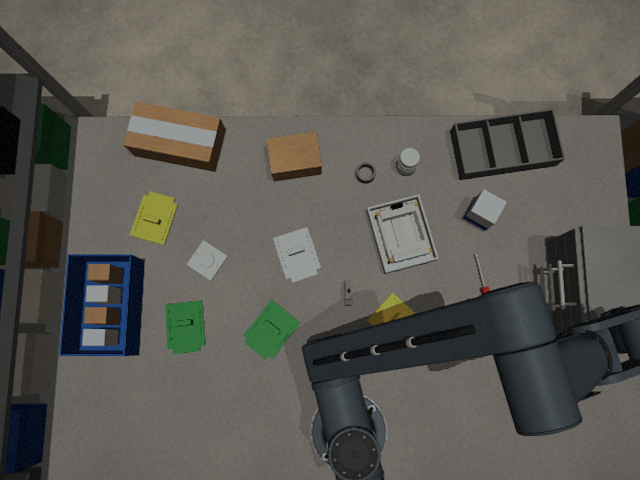

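View pics/side0.png

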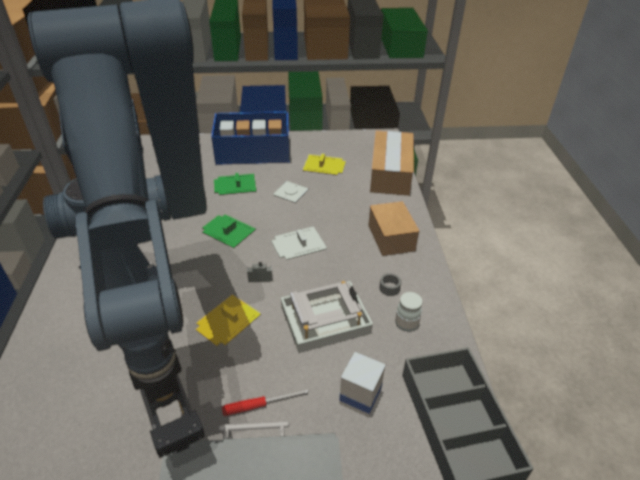

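The white cover shows at top (297,254) with its tongue end at the bottom (about 304,278), the box at (403,233) with the dark catch at (397,206). The others are green and yellow look-alikes.

```bash
python3 - <<'E'
from h import *
np.set_printoptions(precision=4,suppress=True)
print('t',robot.get_obs()['time'])
for n,roi in(('top',((225,300),(255,345))),('side',((220,265),(255,345)))):
    c=shot(n); P=cloud(c)
    img=c['color'].astype(int)
    (r0,r1),(c0,c1)=roi
    m=np.zeros((480,640),bool)
    sub=img[r0:r1,c0:c1]
    m[r0:r1,c0:c1]=(sub.min(-1)>135)
    k,lab,st,_=cv2.connectedComponentsWithStats(m.astype(np.uint8))
    i=1+np.argmax(st[1:,4]); m=lab==i; print(n,st[i])
    np.save(n+'cov.npy',m)
    ys,xs=np.nonzero(m)
    # fit by plane z=.005
    Q=np.array([px2w(c,u,v,z=.005)[:2] for u,v in zip(xs,ys)])
    rect=cv2.minAreaRect((Q*1000).astype(np.float32)); print(rect, 'depth z med',np.median(P[m][:,2]))
    for l in('cover_center','cover_grip','cover_tongue','box','box_lip','box_far'):
        for r in robot.tip_of(l,n):
            u,v=r['xy']
            zz={'cover_center':.0025,'cover_grip':.02,'cover_tongue':.0025,'box':0,'box_lip':.062,'box_far':.062}[l]
            if l[0]=='b' or (c0<u<c1 and r0<v<r1): print(l,round(r['p'],2),np.round([u,v],1),px2w(c,u,v,z=zz))
    big=cv2.resize(cv2.cvtColor(c['color'],cv2.COLOR_RGB2BGR)[170:320,220:460],None,fx=3.3,fy=3.3,interpolation=cv2.INTER_CUBIC)
    cv2.imwrite(f'pics/{n}_z.png',big)
E
```

```text
t 0.9
top [ 274  227   47   55 1596]
((503.8213195800781, 151.76568603515625), (144.55230712890625, 108.83380126953125), 18.462797164916992) depth z med 0.004384522754613769
cover_center 0.76 [299.5 253.7] [0.5072 0.1446 0.0025]
cover_grip 0.88 [295.1 251.9] [0.5098 0.1568 0.02  ]
cover_tongue 0.8 [307.  274.3] [0.4452 0.1217 0.0025]
cover_tongue 0.16 [295.1 252.6] [0.5105 0.1578 0.0025]
box 0.94 [399.6 233.8] [ 0.5685 -0.1563  0.    ]
box 0.18 [349.9 293. ] [ 0.3901 -0.0056  0.    ]
box_lip 0.82 [410.1 259.5] [ 0.4813 -0.1768  0.062 ]
box_far 0.56 [395.7 209.1] [ 0.6301 -0.1386  0.062 ]
side [ 255  220   90   45 3916]
((508.71380615234375, 154.4737548828125), (206.4752655029297, 290.8514404296875), 86.78813171386719) depth z med -0.0006242752975424315
cover_center 0.82 [298.3 245.5] [0.5056 0.1363 0.0025]
cover_grip 0.64 [301.1 235.1] [0.5158 0.1647 0.02  ]
cover_tongue 0.65 [273.8 248.4] [0.4299 0.1273 0.0025]
box 0.81 [323.2 318.5] [ 0.561  -0.1565  0.    ]
box 0.71 [291.3 192.9] [0.4919 0.4149 0.    ]
box_lip 0.6 [296.8 310.7] [ 0.4905 -0.1784  0.062 ]
box_far 0.94 [350.4 298.3] [ 0.6327 -0.1441  0.062 ]
```

View pics/top_z.png

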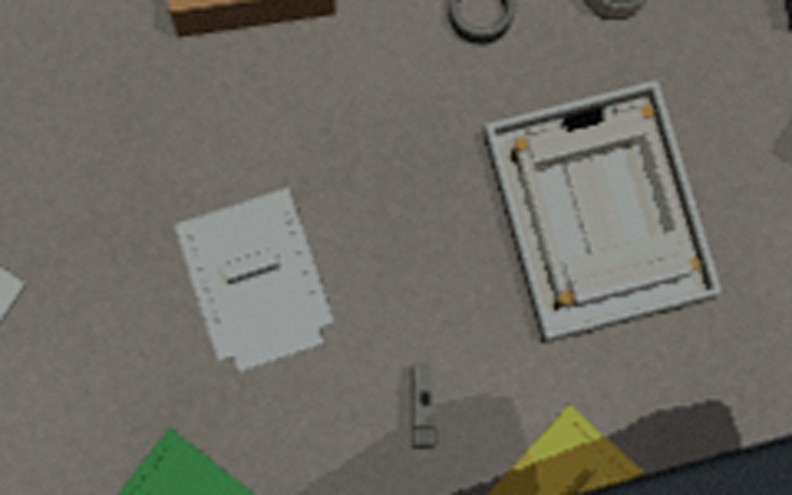

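View pics/side_z.png

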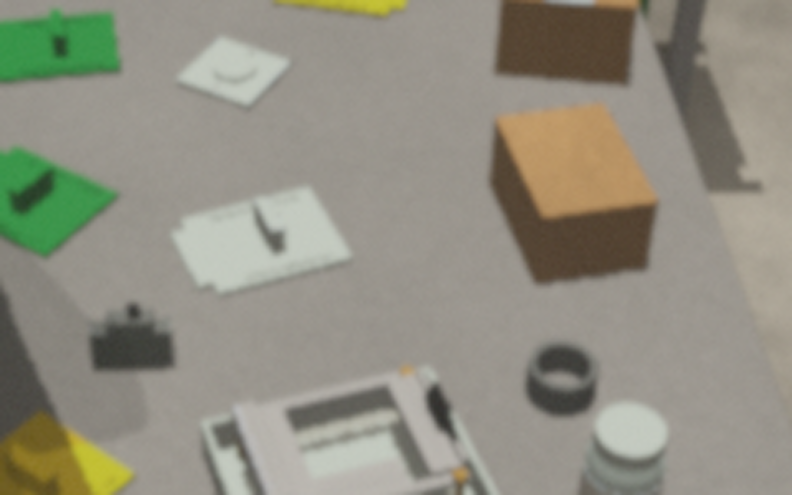

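```bash
python3 - <<'E'
from h import *
from scipy.optimize import least_squares
np.set_printoptions(precision=4,suppress=True)
c=shot('top'); 
cor=np.array([(487,125),(657,83),(719,292),(545,340)])/3.3-.35+np.array([220,170])
W=np.array([px2w(c,u,v,z=.04) for u,v in cor]); print(W[:,:2])
B=np.array([(100,80),(100,-80),(-100,-80),(-100,80)])/1000.
def res(p):
    R=np.array([[np.cos(p[2]),-np.sin(p[2])],[np.sin(p[2]),np.cos(p[2])]])
    return (B@R.T+p[:2]-W[:,:2]).ravel()
s=least_squares(res,[.567,-.15,.2]); print('box',s.x,np.degrees(s.x[2]),s.fun)
x,y,a=s.x
for n in('top','side'):
    c=shot(n); P=cloud(c); v=P[c['z_map']>0]
    d=v[:,:2]-[x,y]; bx=d@[np.cos(a),np.sin(a)]; by=d@[-np.sin(a),np.cos(a)]
    def z(x0,x1,y0,y1): 
        m=(bx>x0)&(bx<x1)&(by>y0)&(by<y1)&(v[:,2]<.2); return m.sum(),np.percentile(v[m][:,2],[10,50,90])
    print(n,'near',z(-.06,-.043,-.04,.04),'lip',z(-.078,-.065,-.04,.04),'far',z(.052,.066,-.04,.04), 'bench',z(-.2,-.12,-.05,.05),'rim',z(-.1,.1,.076,.08),'floor',z(-.02,.03,-.03,.03))
    # overlay
    img=cv2.cvtColor(c['color'],cv2.COLOR_RGB2BGR); S=3.3
    big=cv2.resize(img[170:350,220:460],None,fx=S,fy=S,interpolation=cv2.INTER_CUBIC)
    def pr(X):
        q=c['intrinsics']@(c['R']@X+c['t']); return ((q[:2]/q[2]-[220,170]+.5)*S).astype(int)
    def poly(pts,o,col):
        Rz=np.array([[np.cos(o[2]),-np.sin(o[2])],[np.sin(o[2]),np.cos(o[2])]])
        q=[pr(np.r_[Rz@np.array(p[:2])/1000+o[:2],p[2]/1000]) for p in pts]
        cv2.polylines(big,[np.array(q)],True,col,1)
    poly([(100,80,40),(100,-80,40),(-100,-80,40),(-100,80,40)],s.x,(0,0,255))
    poly([(100,80,0),(100,-80,0),(-100,-80,0),(-100,80,0)],s.x,(0,255,255))
    cv=(.505,.1525,np.radians(18.46))
    poly([(72,55,5),(72,-55,5),(-60,-55,5),(-60,-40,5),(-75,-40,5),(-75,40,5),(-60,40,5),(-60,55,5)],cv,(0,0,255))
    poly([(17,25,35),(17,-25,35),(3,-25,35),(3,25,35)],cv,(0,255,0))
    cv2.imwrite(f'pics/{n}_ov.png',big)
E
```

```text
[[ 0.6401 -0.0571]
 [ 0.6789 -0.2106]
 [ 0.4886 -0.2598]
 [ 0.4458 -0.1057]]
box [ 0.5634 -0.1583  0.2532] 14.506506142090204 [ 0.      0.0013  0.0013 -0.0001 -0.002  -0.001   0.0007 -0.0002]
top near (np.int64(160), array([0.0625, 0.0667, 0.0714])) lip (np.int64(167), array([0.0026, 0.0788, 0.085 ])) far (np.int64(207), array([0.0021, 0.0638, 0.0705])) bench (np.int64(911), array([-0.0067, -0.0013,  0.0038])) rim (np.int64(206), array([-0.0032,  0.0164,  0.04  ])) floor (np.int64(324), array([0.0011, 0.0071, 0.013 ]))
side near (np.int64(166), array([0.0039, 0.0665, 0.0691])) lip (np.int64(218), array([0.0017, 0.0767, 0.0819])) far (np.int64(206), array([0.0018, 0.0638, 0.0689])) bench (np.int64(946), array([-0.0042, -0.0013,  0.0017])) rim (np.int64(4), array([0.0354, 0.0368, 0.0372])) floor (np.int64(235), array([0.0015, 0.0079, 0.0116]))
```

View pics/top_ov.png

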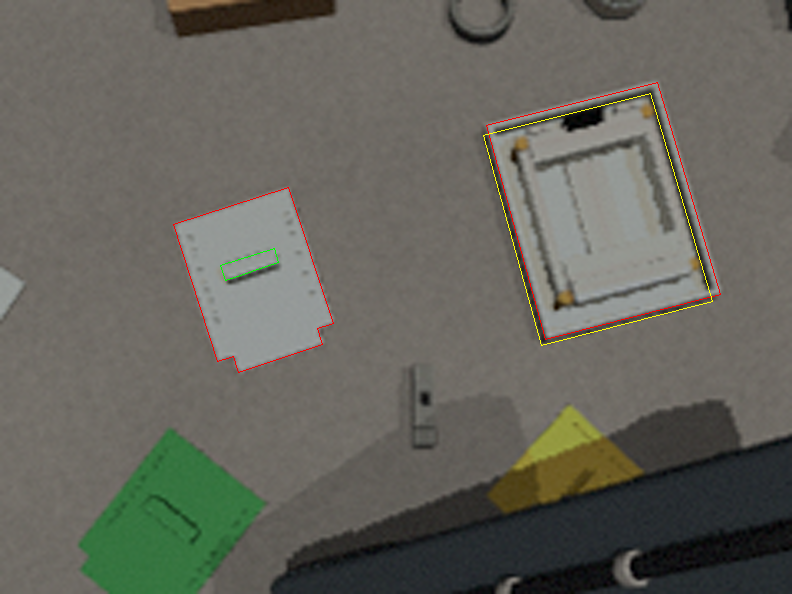

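View pics/side_ov.png

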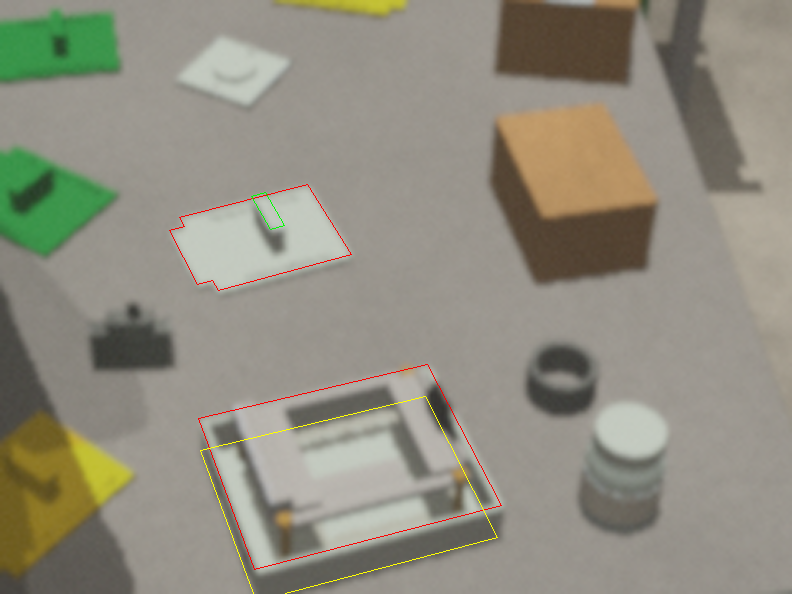

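The overlay matches both objects well, with L about 66 mm from depth. Next I plan the approach to the rib.

```bash
cat >> h.py <<'E'
BOX=(.5634,-.1583,.2532)
def b2w(x,y,z,B=BOX):
    c,s=np.cos(B[2]),np.sin(B[2]); return np.array([B[0]+c*x-s*y,B[1]+s*x+c*y,z])
def down(yaw,tilt=0):
    # tool y along heading yaw, z down; tilt>0: +heading edge raised (about world axis perpendicular)
    y=np.array([np.cos(yaw),np.sin(yaw),0]); z=np.array([0,0,-1.]); x=np.cross(y,z)
    R=np.stack([x,y,z],1); ax=np.array([-y[1],y[0],0])
    return Rn.from_rotvec(-tilt*ax)*Rn.from_matrix(R)
def plan(p1,R1,step=.038,ang=6.5,p0=None,R0=None,maxcalls=9):
    o=robot.get_obs()
    p0=o['position'] if p0 is None else p0
    R0=Rn.from_quat(o['tool_rot']) if R0 is None else R0
    rv=(R0.inv()*R1).as_rotvec()
    n=int(np.ceil(max(np.linalg.norm(p1-p0)/step,np.degrees(np.linalg.norm(rv))/ang,1)))
    P=[p0+(p1-p0)*i/n for i in range(n+1)]; R=[R0*Rn.from_rotvec(rv*i/n) for i in range(n+1)]
    for b in range(0,min(n,5*maxcalls),5):
        print('call',b//5)
        for i in range(b+1,min(b+5,n)+1):
            t=R[b].inv().apply(P[i]-P[b])*100; w=(R[b].inv()*R[i]).as_rotvec()
            print('  t %.2f %.2f %.2f  r %.3f %.3f %.3f'%(*t,*w))
    return P[-1],R[-1]
def st():
    o=robot.get_obs(); R=Rn.from_quat(o['tool_rot']).as_matrix()
    print('t %.2f'%o['time'],'p',np.round(o['position'],4),'yaw(y) %.2f tilt %.2f roll %.2f'%(np.degrees(np.arctan2(R[1,1],R[0,1])),np.degrees(np.arcsin(R[2,1])),np.degrees(np.arcsin(R[2,0]))),'F',np.round(o['ft_force'],2),'M',np.round(o['moment'],2),'g %.4f'%o['grip_width'])
    return o
E
python3 - <<'E'
from h import *
st()
a=np.radians(18.46); g=np.array([.505+.010*np.cos(a),.1525+.010*np.sin(a)])
print(g)
p,R=plan(np.r_[g,.10],down(a))
print(p,R.as_quat())
E
```

```text
t 1.75 p [ 0.2616 -0.5676  0.2225] yaw(y) -65.26 tilt -0.00 roll 0.00 F [ 0.48 -1.24 -0.06] M [-0.02 -0.02  0.05] g 0.0870
[0.51448545 0.15566643]
call 0
  t 2.54 -2.62 0.58  r -0.000 -0.000 -0.070
  t 5.07 -5.25 1.17  r -0.000 -0.000 -0.139
  t 7.61 -7.87 1.75  r -0.000 -0.000 -0.209
  t 10.14 -10.50 2.33  r -0.000 -0.000 -0.278
  t 12.68 -13.12 2.92  r -0.000 -0.000 -0.348
call 1
  t 3.28 -1.60 0.58  r -0.000 -0.000 -0.070
  t 6.56 -3.21 1.17  r -0.000 -0.000 -0.139
  t 9.83 -4.81 1.75  r -0.000 -0.000 -0.209
  t 13.11 -6.41 2.33  r -0.000 -0.000 -0.278
  t 16.39 -8.01 2.92  r -0.000 -0.000 -0.348
call 2
  t 3.63 -0.39 0.58  r -0.000 -0.000 -0.070
  t 7.26 -0.78 1.17  r -0.000 -0.000 -0.139
  t 10.88 -1.17 1.75  r -0.000 -0.000 -0.209
  t 14.51 -1.56 2.33  r -0.000 -0.000 -0.278
  t 18.14 -1.94 2.92  r -0.000 -0.000 -0.348
call 3
  t 3.54 0.87 0.58  r -0.000 -0.000 -0.070
  t 7.09 1.74 1.17  r -0.000 -0.000 -0.139
  t 10.63 2.61 1.75  r -0.000 -0.000 -0.209
  t 14.17 3.48 2.33  r -0.000 -0.000 -0.278
  t 17.72 4.36 2.92  r -0.000 -0.000 -0.348
call 4
  t 3.03 2.03 0.58  r -0.000 -0.000 -0.070
[0.51448545 0.15566643 0.1       ] [5.84532923e-01 8.11369991e-01 0.00000000e+00 2.75285708e-21]
```

>>> send_rows --deltas '[{"tx": 2.5, "ty": -2.6, "rz": -0.07}, {"tx": 5.1, "ty": -5.2, "rz": -0.14}, {"tx": 7.6, "ty": -7.9, "rz": -0.21}, {"tx": 10.1, "ty": -10.5, "rz": -0.28}, {"tx": 12.7, "ty": -13.1, "rz": -0.35}]' --claw 5.0 --squeeze 40

```text
schema error: expected keys tx, ty, tz, rx, ry, rz
```

>>> send_rows --deltas '[{"tx": 3.3, "ty": -1.6, "rz": -0.07}, {"tx": 6.6, "ty": -3.2, "rz": -0.14}, {"tx": 9.8, "ty": -4.8, "rz": -0.21}, {"tx": 13.1, "ty": -6.4, "rz": -0.28}, {"tx": 16.4, "ty": -8.0, "rz": -0.35}]'

```text
schema error: expected keys tx, ty, tz, rx, ry, rz
```

>>> send_rows --deltas '[{"tx": 3.6, "ty": -0.4, "rz": -0.07}, {"tx": 7.3, "ty": -0.8, "tz": 0.5, "rz": -0.14}, {"tx": 10.9, "ty": -1.2, "tz": 1, "rz": -0.21}, {"tx": 14.5, "ty": -1.6, "tz": 2, "rz": -0.28}, {"tx": 18.1, "ty": -1.9, "tz": 3, "rz": -0.35}]'

```text
schema error: expected keys tx, ty, tz, rx, ry, rz
```

>>> send_rows --deltas '[{"tx": 3.4, "ty": 0.9, "tz": 1.5, "rz": -0.07}, {"tx": 7.0, "ty": 1.7, "tz": 3, "rz": -0.14}, {"tx": 10.6, "ty": 2.6, "tz": 4.5, "rz": -0.21}, {"tx": 14.2, "ty": 3.5, "tz": 6, "rz": -0.28}, {"tx": 17.7, "ty": 4.4, "tz": 7.5, "rz": -0.35}]'

```text
schema error: expected keys tx, ty, tz, rx, ry, rz
```

```bash
python3 - <<'E'
from h import *
st()
a=np.radians(18.46); g=np.array([.505+.010*np.cos(a),.1525+.010*np.sin(a)])
plan(np.r_[g,.06],down(a))
shot('side','s1.png');shot('top','t1.png')
E
```

```text
t 1.75 p [ 0.2616 -0.5676  0.2225] yaw(y) -65.26 tilt -0.00 roll 0.00 F [ 0.48 -1.24 -0.06] M [-0.02 -0.02  0.05] g 0.0870
call 0
  t 2.54 -2.62 0.77  r -0.000 -0.000 -0.070
  t 5.07 -5.25 1.55  r -0.000 -0.000 -0.139
  t 7.61 -7.87 2.32  r -0.000 -0.000 -0.209
  t 10.14 -10.50 3.10  r -0.000 -0.000 -0.278
  t 12.68 -13.12 3.87  r -0.000 -0.000 -0.348
call 1
  t 3.28 -1.60 0.77  r -0.000 -0.000 -0.070
  t 6.56 -3.21 1.55  r -0.000 -0.000 -0.139
  t 9.83 -4.81 2.32  r -0.000 -0.000 -0.209
  t 13.11 -6.41 3.10  r -0.000 -0.000 -0.278
  t 16.39 -8.01 3.87  r -0.000 -0.000 -0.348
call 2
  t 3.63 -0.39 0.77  r -0.000 -0.000 -0.070
  t 7.26 -0.78 1.55  r -0.000 -0.000 -0.139
  t 10.88 -1.17 2.32  r -0.000 -0.000 -0.209
  t 14.51 -1.56 3.10  r -0.000 -0.000 -0.278
  t 18.14 -1.94 3.87  r -0.000 -0.000 -0.348
call 3
  t 3.54 0.87 0.77  r -0.000 -0.000 -0.070
  t 7.09 1.74 1.55  r -0.000 -0.000 -0.139
  t 10.63 2.61 2.32  r -0.000 -0.000 -0.209
  t 14.17 3.48 3.10  r -0.000 -0.000 -0.278
  t 17.72 4.36 3.87  r -0.000 -0.000 -0.348
call 4
  t 3.03 2.03 0.77  r -0.000 -0.000 -0.070
```

View pics/s1.png

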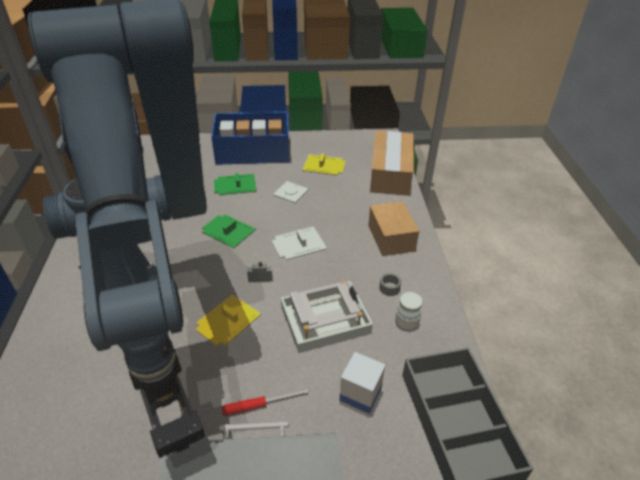

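All keys are required, so nothing moved and the picture is unchanged. I'll resend with full rows, one call first.

>>> send_rows --deltas '[{"tx": 2.5, "ty": -2.6, "tz": 0, "rx": 0, "ry": 0, "rz": -0.07}, {"tx": 5.1, "ty": -5.2, "tz": 0, "rx": 0, "ry": 0, "rz": -0.14}, {"tx": 7.6, "ty": -7.9, "tz": 0, "rx": 0, "ry": 0, "rz": -0.21}, {"tx": 10.1, "ty": -10.5, "tz": 0, "rx": 0, "ry": 0, "rz": -0.28}, {"tx": 12.7, "ty": -13.1, "tz": 0, "rx": 0, "ry": 0, "rz": -0.35}]' --claw 5.0 --squeeze 40

```text
time: 2.27
position: [0.3223, -0.394, 0.2226]
tool_rot: [0.924, 0.382, 0.0, 0.0]
ft_force: [-0.1, 0.2, 0.1]
grip_width: 0.062
```

>>> send_rows --deltas '[{"tx": 3.3, "ty": -1.6, "tz": 0, "rx": 0, "ry": 0, "rz": -0.07}, {"tx": 6.6, "ty": -3.2, "tz": 0, "rx": 0, "ry": 0, "rz": -0.14}, {"tx": 9.8, "ty": -4.8, "tz": 0, "rx": 0, "ry": 0, "rz": -0.21}, {"tx": 13.1, "ty": -6.4, "tz": 0, "rx": 0, "ry": 0, "rz": -0.28}, {"tx": 16.4, "ty": -8.0, "tz": 0, "rx": 0, "ry": 0, "rz": -0.35}]'

```text
time: 2.68
position: [0.3825, -0.2216, 0.2228]
tool_rot: [0.843, 0.537, 0.0, 0.0]
ft_force: [0.7, 0.2, 0.6]
grip_width: 0.0503
```

>>> send_rows --deltas '[{"tx": 3.6, "ty": -0.4, "tz": 0, "rx": 0, "ry": 0, "rz": -0.07}, {"tx": 7.3, "ty": -0.8, "tz": 0.5, "rx": 0, "ry": 0, "rz": -0.14}, {"tx": 10.9, "ty": -1.2, "tz": 1, "rx": 0, "ry": 0, "rz": -0.21}, {"tx": 14.5, "ty": -1.6, "tz": 2, "rx": 0, "ry": 0, "rz": -0.28}, {"tx": 18.1, "ty": -1.9, "tz": 3, "rx": 0, "ry": 0, "rz": -0.35}]'

```text
time: 3.1
position: [0.4425, -0.0496, 0.1928]
tool_rot: [0.737, 0.676, 0.0, 0.001]
ft_force: [0.8, 0.1, -0.2]
grip_width: 0.0501
```

>>> send_rows --deltas '[{"tx": 3.4, "ty": 0.9, "tz": 1.5, "rx": 0, "ry": 0, "rz": -0.07}, {"tx": 7.0, "ty": 1.7, "tz": 3, "rx": 0, "ry": 0, "rz": -0.14}, {"tx": 10.6, "ty": 2.6, "tz": 4.5, "rx": 0, "ry": 0, "rz": -0.21}, {"tx": 14.2, "ty": 3.5, "tz": 6, "rx": 0, "ry": 0, "rz": -0.28}, {"tx": 17.7, "ty": 4.4, "tz": 7.5, "rx": 0, "ry": 0, "rz": -0.35}]'

```text
time: 3.52
position: [0.502, 0.1231, 0.117]
tool_rot: [0.608, 0.794, 0.0, 0.0]
ft_force: [1.2, -0.4, 0.9]
grip_width: 0.0502
```

```bash
python3 - <<'E'
from h import *
st()
a=np.radians(18.46); g=np.array([.505+.010*np.cos(a),.1525+.010*np.sin(a)])
plan(np.r_[g,.05],down(a))
shot('side','s2.png')
im=cv2.imread('pics/s2.png')[150:330,200:440]; cv2.imwrite('pics/s2z.png',cv2.resize(im,None,fx=3.3,fy=3.3))
E
```

```text
t 3.52 p [0.502  0.1231 0.117 ] yaw(y) 15.17 tilt 0.05 roll -0.01 F [ 1.24 -0.38  0.93] M [-0.07 -0.16 -0.01] g 0.0502
call 0
  t 1.41 1.02 3.35  r 0.000 0.000 -0.029
  t 2.82 2.05 6.70  r 0.001 0.000 -0.057
```

View pics/s2z.png

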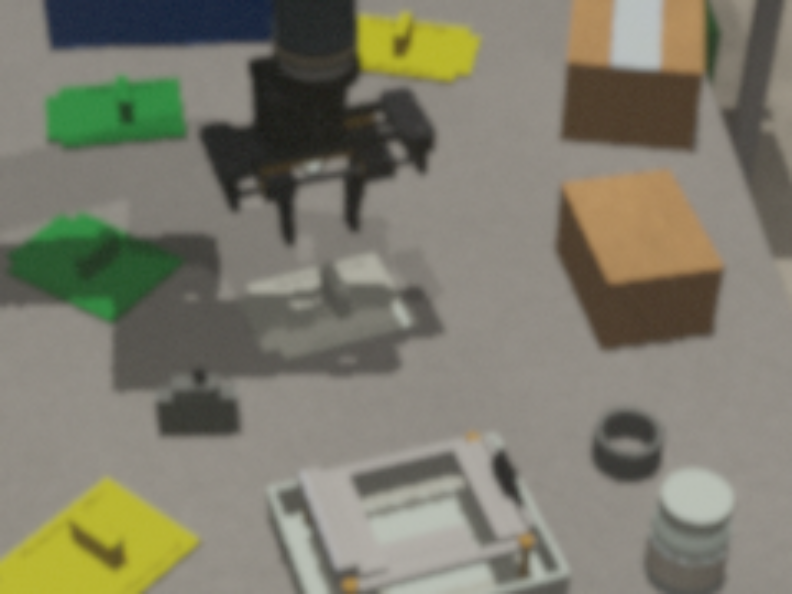

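The gripper is above the cover with the fingers astride the rib's line (zoomed picture, around 330,230). I descend and close.

>>> send_rows --deltas '[{"tx": 1.4, "ty": 1.0, "tz": 2.5, "rx": 0, "ry": 0, "rz": -0.03}, {"tx": 2.8, "ty": 2.05, "tz": 5, "rx": 0, "ry": 0, "rz": -0.057}, {"tx": 2.8, "ty": 2.05, "tz": 7.5, "rx": 0, "ry": 0, "rz": -0.057}, {"tx": 2.8, "ty": 2.05, "tz": 9.5, "rx": 0, "ry": 0, "rz": -0.057}, {"tx": 2.8, "ty": 2.05, "tz": 10.6, "rx": 0, "ry": 0, "rz": -0.057}]'

```text
time: 3.98
position: [0.513, 0.1536, 0.0095]
tool_rot: [0.586, 0.81, -0.001, -0.001]
ft_force: [-0.5, 0.5, 0.2]
grip_width: 0.0498
```

>>> send_rows --deltas '[{"tx": 0, "ty": 0, "tz": 0, "rx": 0, "ry": 0, "rz": 0}, {"tx": 0, "ty": 0, "tz": 0, "rx": 0, "ry": 0, "rz": 0}, {"tx": 0, "ty": 0, "tz": 0, "rx": 0, "ry": 0, "rz": 0}, {"tx": 0, "ty": 0, "tz": 0, "rx": 0, "ry": 0, "rz": 0}, {"tx": 0, "ty": 0, "tz": 0, "rx": 0, "ry": 0, "rz": 0}]' --claw 0.8 --squeeze 50

```text
time: 4.4
position: [0.5149, 0.1534, 0.0128]
tool_rot: [0.586, 0.81, 0.001, 0.001]
ft_force: [-0.0, 0.5, 0.4]
grip_width: 0.0244
```

```bash
python3 - <<'E'
from h import *
st()
shot('side','s3.png')
im=cv2.imread('pics/s3.png')[150:330,200:440]; cv2.imwrite('pics/s3z.png',cv2.resize(im,None,fx=3.3,fy=3.3))
E
```

```text
t 4.40 p [0.5149 0.1534 0.0128] yaw(y) 18.20 tilt 0.14 roll -0.03 F [-0.02  0.45  0.35] M [-0.04 -0.14 -0.05] g 0.0244
```

View pics/s3z.png

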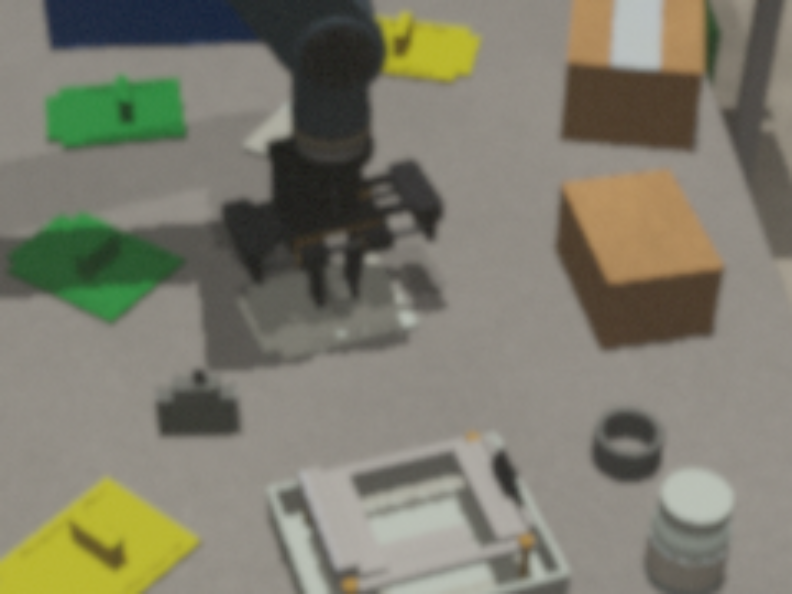

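>>> send_rows --deltas '[{"tx": 0, "ty": 0, "tz": 0.1, "rx": 0, "ry": 0, "rz": 0}, {"tx": 0, "ty": 0, "tz": 0.1, "rx": 0, "ry": 0, "rz": 0}, {"tx": 0, "ty": 0, "tz": 0.1, "rx": 0, "ry": 0, "rz": 0}, {"tx": 0, "ty": 0, "tz": 0.1, "rx": 0, "ry": 0, "rz": 0}, {"tx": 0, "ty": 0, "tz": 0.1, "rx": 0, "ry": 0, "rz": 0}]'

```text
time: 4.87
position: [0.5153, 0.1536, 0.0116]
tool_rot: [0.586, 0.81, 0.001, 0.001]
ft_force: [0.9, 0.2, 5.4]
grip_width: 0.0139
```

```bash
python3 - <<'E'
from h import *
st()
E
```

```text
t 4.87 p [0.5153 0.1536 0.0116] yaw(y) 18.24 tilt 0.17 roll -0.05 F [0.88 0.18 5.44] M [ 0.04 -0.15  0.05] g 0.0139
```

```bash
cat >> h.py <<'E'
G=np.array([.010,-.0022,.0091]) # TCP in cover frame (mid-thickness origin)
YB=BOX[2]
def tcp_for(bx,bz,tilt,by=0.,corner=(-.075,0,-.0025),yaw=YB):
    """TCP pose that puts cover point 'corner' at box coords (m)"""
    R=down(yaw,np.radians(tilt)); v=np.array(corner)-G
    return b2w(bx,by,bz)-R.apply([v[1],v[0],-v[2]]),R
def where(o=None):
    o=o or robot.get_obs(); R=Rn.from_quat(o['tool_rot']); out=[]
    for c in ((-.075,0,-.0025),(-.075,0,0),(.072,0,-.0025)):
        v=np.array(c)-G; w=o['position']+R.apply([v[1],v[0],-v[2]])
        d=w[:2]-np.array(BOX[:2]); cc,s=np.cos(YB),np.sin(YB)
        out.append(np.round(np.r_[d@[cc,s],d@[-s,cc],w[2]]*1000,1))
    print('tip bottom',out[0],'tongue',out[1],'far bottom',out[2])
E
python3 - <<'E'
from h import *
st()
p=robot.get_obs()['position']; 
p,R=plan(p+[0,0,.14],down(np.radians(18.24)))
p2,R2=tcp_for(-.054,.10,14)
print(p2)
plan(p2,R2,p0=p,R0=R)
E
```

```text
t 4.87 p [0.5153 0.1536 0.0116] yaw(y) 18.24 tilt 0.17 roll -0.05 F [0.88 0.18 5.44] M [ 0.04 -0.15  0.05] g 0.0139
call 0
  t -0.00 0.01 -3.50  r 0.001 0.000 -0.000
  t -0.01 0.02 -7.00  r 0.001 0.000 -0.000
  t -0.01 0.03 -10.50  r 0.002 0.001 -0.000
  t -0.01 0.04 -14.00  r 0.003 0.001 -0.000
[ 0.58880152 -0.15399973  0.13181879]
call 0
  t -3.50 -0.29 0.22  r -0.027 -0.001 0.007
  t -7.00 -0.59 0.44  r -0.054 -0.002 0.014
  t -10.50 -0.88 0.66  r -0.081 -0.003 0.022
  t -14.00 -1.18 0.88  r -0.109 -0.004 0.029
  t -17.51 -1.47 1.10  r -0.136 -0.004 0.036
call 1
  t -3.51 -0.20 0.20  r -0.027 -0.001 0.007
  t -7.02 -0.39 0.40  r -0.054 -0.002 0.014
  t -10.53 -0.59 0.61  r -0.081 -0.003 0.022
  t -14.04 -0.79 0.81  r -0.109 -0.004 0.029
```

>>> send_rows --deltas '[{"tx": 0, "ty": 0, "tz": -1.0, "rx": 0, "ry": 0, "rz": 0}, {"tx": 0, "ty": 0, "tz": -3.5, "rx": 0, "ry": 0, "rz": 0}, {"tx": 0, "ty": 0, "tz": -7, "rx": 0, "ry": 0, "rz": 0}, {"tx": 0, "ty": 0, "tz": -10.5, "rx": 0, "ry": 0, "rz": 0}, {"tx": 0, "ty": 0, "tz": -14, "rx": 0, "ry": 0, "rz": 0}]'

```text
time: 5.28
position: [0.5125, 0.1534, 0.1517]
tool_rot: [0.586, 0.81, -0.001, -0.001]
ft_force: [0.7, -0.1, -2.7]
grip_width: 0.014
```

>>> send_rows --deltas '[{"tx": -2.5, "ty": -0.3, "tz": 0.2, "rx": -0.027, "ry": 0, "rz": 0.007}, {"tx": -6.0, "ty": -0.6, "tz": 0.4, "rx": -0.054, "ry": 0, "rz": 0.014}, {"tx": -9.5, "ty": -0.9, "tz": 0.6, "rx": -0.08, "ry": 0, "rz": 0.022}, {"tx": -13, "ty": -1.2, "tz": 0.8, "rx": -0.11, "ry": 0, "rz": 0.029}, {"tx": -16.5, "ty": -1.5, "tz": 1.0, "rx": -0.136, "ry": 0, "rz": 0.036}]'

```text
time: 5.7
position: [0.5503, -0.0089, 0.1407]
tool_rot: [0.599, 0.798, 0.055, 0.039]
ft_force: [0.5, 0.5, -2.1]
grip_width: 0.0139
```

```bash
python3 - <<'E'
from h import *
st();where()
p2,R2=tcp_for(-.054,.10,14)
plan(p2,R2)
E
```

```text
t 5.70 p [ 0.5503 -0.0089  0.1407] yaw(y) 16.17 tilt 7.78 roll 0.18 F [ 0.52  0.51 -2.14] M [ 0.02 -0.02  0.01] g 0.0139
tip bottom [-58.  147.8 117.7] tongue [-58.3 147.8 120.2] far bottom [ 87.6 152.  137.6]
call 0
  t -3.75 -0.11 0.20  r -0.027 -0.002 0.007
  t -7.51 -0.23 0.39  r -0.054 -0.004 0.014
  t -11.26 -0.34 0.59  r -0.081 -0.007 0.021
  t -15.01 -0.46 0.78  r -0.109 -0.009 0.028
```

>>> send_rows --deltas '[{"tx": -3.7, "ty": -0.1, "tz": 0.2, "rx": -0.027, "ry": 0, "rz": 0.007}, {"tx": -7.4, "ty": -0.2, "tz": 0.4, "rx": -0.054, "ry": -0.004, "rz": 0.014}, {"tx": -11, "ty": -0.3, "tz": 0.6, "rx": -0.08, "ry": -0.006, "rz": 0.021}, {"tx": -14, "ty": -0.4, "tz": 0.8, "rx": -0.109, "ry": -0.009, "rz": 0.028}, {"tx": -15, "ty": -0.5, "tz": 0.8, "rx": -0.109, "ry": -0.009, "rz": 0.028}]'

```text
time: 6.12
position: [0.5895, -0.1578, 0.1312]
tool_rot: [0.609, 0.783, 0.096, 0.076]
ft_force: [0.6, 0.5, -2.5]
grip_width: 0.0133
```

>>> send_rows --deltas '[{"tx": 0, "ty": 0, "tz": 0, "rx": 0, "ry": 0, "rz": 0}, {"tx": 0, "ty": 0, "tz": 0, "rx": 0, "ry": 0, "rz": 0}]'

```text
time: 6.28
position: [0.5881, -0.1524, 0.1312]
tool_rot: [0.608, 0.785, 0.096, 0.074]
ft_force: [-0.1, -0.1, -3.0]
grip_width: 0.0134
```

```bash
python3 - <<'E'
from h import *
st();where()
p2,R2=tcp_for(-.054,.078,14)
plan(p2,R2)
for n in('side','top'):
    c=shot(n); img=cv2.cvtColor(c['color'],cv2.COLOR_RGB2BGR); S=5
    x0,y0=(250,220) if n=='side' else (345,160)
    big=cv2.resize(img[y0:y0+120,x0:x0+150],None,fx=S,fy=S,interpolation=cv2.INTER_CUBIC)
    o=robot.get_obs(); R=Rn.from_quat(o['tool_rot'])
    def pr(X):
        q=c['intrinsics']@(c['R']@X+c['t']); return ((q[:2]/q[2]-[x0,y0]+.5)*S).astype(int)
    q=[]
    for a in [(72,55,2.5),(72,-55,2.5),(-60,-55,2.5),(-60,-40,2.5),(-75,-40,2.5),(-75,40,2.5),(-60,40,2.5),(-60,55,2.5)]:
        v=np.array(a)/1000-G; q.append(pr(o['position']+R.apply([v[1],v[0],-v[2]])))
    cv2.polylines(big,[np.array(q)],True,(0,0,255),1)
    q=[pr(b2w(*p)) for p in [(.1,.08,.04),(.1,-.08,.04),(-.1,-.08,.04),(-.1,.08,.04)]]
    cv2.polylines(big,[np.array(q)],True,(0,255,255),1)
    cv2.imwrite(f'pics/{n}4.png',big)
E
```

```text
t 6.28 p [ 0.5881 -0.1524  0.1312] yaw(y) 14.43 tilt 13.92 roll 0.09 F [-0.08 -0.07 -3.01] M [-0.04  0.15 -0.01] g 0.0134
tip bottom [-54.3   1.8  99.5] tongue [-54.9   1.8 101.9] far bottom [ 88.4   1.6 134.8]
call 0
  t -0.17 -0.49 2.08  r -0.001 -0.001 -0.001
```

View pics/side4.png

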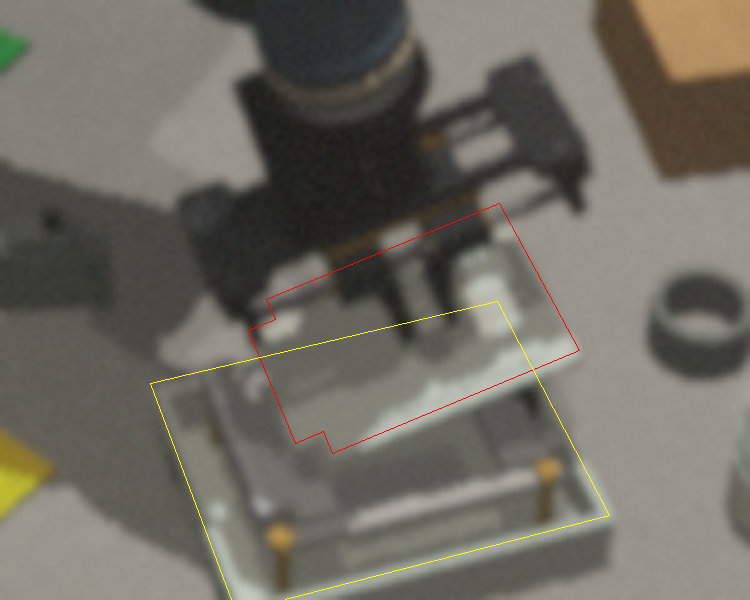

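View pics/top4.png

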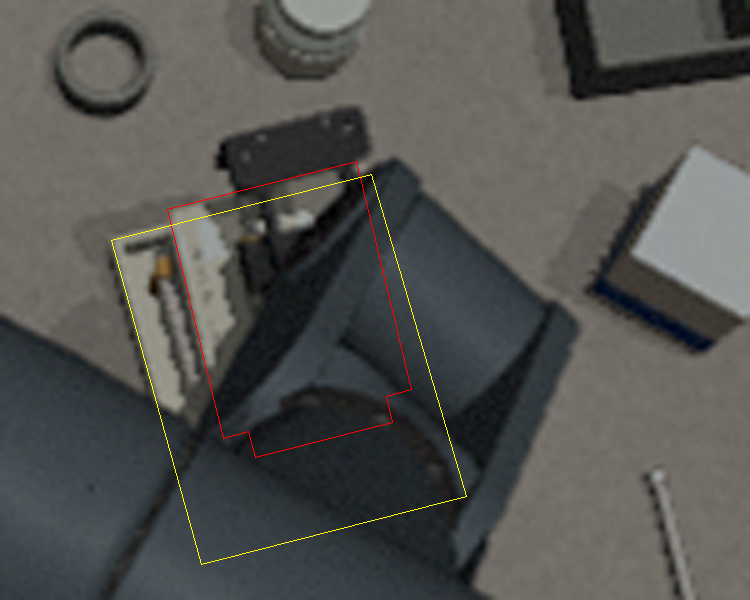

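Cover tilted, held above the frame as modelled (red outline matches in side view within 2 px). I lower it beside the lip.

>>> send_rows --deltas '[{"tx": -0.1, "ty": -0.15, "tz": 0.7, "rx": 0, "ry": 0, "rz": 0}, {"tx": -0.2, "ty": -0.3, "tz": 1.4, "rx": 0, "ry": 0, "rz": 0}, {"tx": -0.2, "ty": -0.48, "tz": 2.1, "rx": 0, "ry": 0, "rz": 0}, {"tx": -0.2, "ty": -0.53, "tz": 2.3, "rx": 0, "ry": 0, "rz": 0}, {"tx": -0.2, "ty": -0.58, "tz": 2.5, "rx": 0, "ry": 0, "rz": 0}]'

```text
time: 6.8
position: [0.5898, -0.1541, 0.1048]
tool_rot: [0.607, 0.785, 0.096, 0.074]
ft_force: [0.6, 0.8, -3.0]
grip_width: 0.0133
```

>>> send_rows --deltas '[{"tx": 0, "ty": -0.025, "tz": 0.1, "rx": 0, "ry": 0, "rz": 0}, {"tx": 0, "ty": -0.05, "tz": 0.2, "rx": 0, "ry": 0, "rz": 0}, {"tx": 0, "ty": -0.075, "tz": 0.3, "rx": 0, "ry": 0, "rz": 0}]'

```text
time: 7.05
position: [0.5905, -0.155, 0.1029]
tool_rot: [0.608, 0.785, 0.096, 0.075]
ft_force: [0.7, -0.2, -2.2]
grip_width: 0.0133
```

```bash
python3 - <<'E'
from h import *
st();where()
E
```

```text
t 7.05 p [ 0.5905 -0.155   0.1029] yaw(y) 14.51 tilt 14.05 roll -0.08 F [ 0.67 -0.22 -2.19] M [-0.1   0.1  -0.04] g 0.0133
tip bottom [-52.6  -1.4  71. ] tongue [-53.2  -1.4  73.4] far bottom [ 90.   -1.4 106.7]
```

>>> send_rows --deltas '[{"tx": 0.05, "ty": -0.03, "tz": 0.1, "rx": 0, "ry": 0, "rz": 0}, {"tx": 0.1, "ty": -0.06, "tz": 0.2, "rx": 0, "ry": 0, "rz": 0}, {"tx": 0.1, "ty": -0.09, "tz": 0.3, "rx": 0, "ry": 0, "rz": 0}]'

```text
time: 7.3
position: [0.59, -0.154, 0.0998]
tool_rot: [0.608, 0.785, 0.096, 0.075]
ft_force: [1.5, 0.8, 0.2]
grip_width: 0.0138
```

>>> send_rows --deltas '[{"tx": 0, "ty": -0.025, "tz": 0.1, "rx": 0, "ry": 0, "rz": 0}, {"tx": 0, "ty": -0.025, "tz": 0.1, "rx": 0, "ry": 0, "rz": 0}]'

```text
time: 7.47
position: [0.5903, -0.154, 0.0994]
tool_rot: [0.608, 0.785, 0.096, 0.076]
ft_force: [-0.5, 1.0, 3.6]
grip_width: 0.0138
```

```bash
python3 - <<'E'
from h import *
st();where()
E
```

```text
t 7.47 p [ 0.5903 -0.154   0.0994] yaw(y) 14.52 tilt 14.08 roll -0.08 F [-0.52  1.    3.6 ] M [0.07 0.43 0.04] g 0.0138
tip bottom [-52.5  -0.4  67.5] tongue [-53.2  -0.4  69.9] far bottom [ 90.   -0.4 103.2]
```

Contact with the near ledge is at about z 68 mm (force rose by about 5 N). I lift a touch and slide in under the lip.

>>> send_rows --deltas '[{"tx": 0, "ty": 0.02, "tz": -0.08, "rx": 0, "ry": 0, "rz": 0}, {"tx": 0, "ty": -0.18, "tz": -0.13, "rx": 0, "ry": 0, "rz": 0}, {"tx": 0, "ty": -0.38, "tz": -0.18, "rx": 0, "ry": 0, "rz": 0}, {"tx": 0, "ty": -0.58, "tz": -0.23, "rx": 0, "ry": 0, "rz": 0}, {"tx": 0, "ty": -0.78, "tz": -0.28, "rx": 0, "ry": 0, "rz": 0}]'

```text
time: 7.88
position: [0.5825, -0.1565, 0.0999]
tool_rot: [0.608, 0.785, 0.096, 0.076]
ft_force: [2.3, -0.4, 2.3]
grip_width: 0.0138
```

```bash
python3 - <<'E'
from h import *
st();where()
E
```

```text
t 7.88 p [ 0.5825 -0.1565  0.0999] yaw(y) 14.50 tilt 14.12 roll -0.14 F [ 2.28 -0.41  2.29] M [ 0.05 -0.17 -0.02] g 0.0138
tip bottom [-60.7  -0.9  67.9] tongue [-61.3  -0.9  70.3] far bottom [ 81.9  -0.9 103.7]
```

>>> send_rows --deltas '[{"tx": 0, "ty": -0.15, "tz": -0.05, "rx": 0, "ry": 0, "rz": 0}, {"tx": 0, "ty": -0.3, "tz": -0.09, "rx": 0, "ry": 0, "rz": 0}, {"tx": 0, "ty": -0.45, "tz": -0.13, "rx": 0, "ry": 0, "rz": 0}, {"tx": 0, "ty": -0.6, "tz": -0.16, "rx": 0, "ry": 0, "rz": 0}, {"tx": 0, "ty": -0.75, "tz": -0.2, "rx": 0, "ry": 0, "rz": 0}]'

```text
time: 8.3
position: [0.5746, -0.1582, 0.0998]
tool_rot: [0.608, 0.785, 0.096, 0.076]
ft_force: [2.5, 0.8, 1.9]
grip_width: 0.0141
```

```bash
python3 - <<'E'
from h import *
st();where()
E
```

```text
t 8.30 p [ 0.5746 -0.1582  0.0998] yaw(y) 14.51 tilt 14.07 roll -0.09 F [2.48 0.79 1.88] M [ 0.02 -0.25  0.  ] g 0.0141
tip bottom [-68.8  -0.5  67.9] tongue [-69.4  -0.5  70.3] far bottom [ 73.8  -0.5 103.6]
```

>>> send_rows --deltas '[{"tx": 0, "ty": -0.1, "tz": -0.03, "rx": 0, "ry": 0, "rz": 0}, {"tx": 0, "ty": -0.2, "tz": -0.05, "rx": 0, "ry": 0, "rz": 0}, {"tx": 0, "ty": -0.3, "tz": -0.08, "rx": 0, "ry": 0, "rz": 0}, {"tx": 0, "ty": -0.4, "tz": -0.1, "rx": 0, "ry": 0, "rz": 0}]'

```text
time: 8.63
position: [0.5718, -0.1589, 0.1002]
tool_rot: [0.608, 0.784, 0.097, 0.076]
ft_force: [8.1, 4.1, 2.1]
grip_width: 0.0136
```

```bash
python3 - <<'E'
from h import *
st();where()
E
```

```text
t 8.63 p [ 0.5718 -0.1589  0.1002] yaw(y) 14.43 tilt 14.21 roll -0.09 F [8.1  4.14 2.09] M [ 0.76 -1.32  0.09] g 0.0136
tip bottom [-71.6  -0.5  68.1] tongue [-72.2  -0.4  70.5] far bottom [ 70.9  -0.6 104.2]
```

Stopped by about 9 N along x, consistent with the back stop (my box x estimate is about 2 mm off). I look once to verify, then plan the swing.

```bash
python3 - <<'E'
from h import *
c=shot('side'); img=cv2.cvtColor(c['color'],cv2.COLOR_RGB2BGR); S=6
x0,y0=265,255
cv2.imwrite('pics/side5.png',cv2.resize(img[y0:y0+100,x0:x0+130],None,fx=S,fy=S,interpolation=cv2.INTER_CUBIC))
st();where()
o=robot.get_obs();p0=o['position'];R0=Rn.from_quat(o['tool_rot'])
for th in (12.5,11,9.5,8,6.5,5,3.5,2,.5,0):
    p,R=tcp_for(-.0726+.005*np.sin(np.radians(th)),.0680,th,by=-.0005)
    print(th,np.round(R0.inv().apply(p-p0)*100,2),np.round((R0.inv()*R).as_rotvec(),3))
E
```

```text
t 8.68 p [ 0.5718 -0.1589  0.1002] yaw(y) 14.44 tilt 14.21 roll -0.09 F [6.58 3.58 0.64] M [ 0.55 -1.03  0.08] g 0.0133
tip bottom [-71.6  -0.4  68.1] tongue [-72.2  -0.4  70.6] far bottom [ 70.9  -0.6 104.2]
12.5 [-0.    0.03  0.27] [ 0.03   0.002 -0.001]
11 [-0.    0.04  0.49] [ 0.056  0.002 -0.001]
9.5 [0.   0.04 0.71] [ 0.082  0.002 -0.001]
8 [0.   0.04 0.93] [ 0.108  0.002 -0.001]
6.5 [0.   0.03 1.15] [ 0.135  0.002 -0.001]
5 [0.   0.02 1.37] [ 0.161  0.002 -0.001]
3.5 [ 0.   -0.01  1.59] [ 0.187  0.002 -0.001]
2 [ 0.   -0.03  1.82] [ 0.213  0.002 -0.001]
0.5 [ 0.   -0.07  2.04] [ 0.239  0.002 -0.001]
0 [ 0.   -0.08  2.11] [ 0.248  0.002 -0.001]
```

View pics/side5.png

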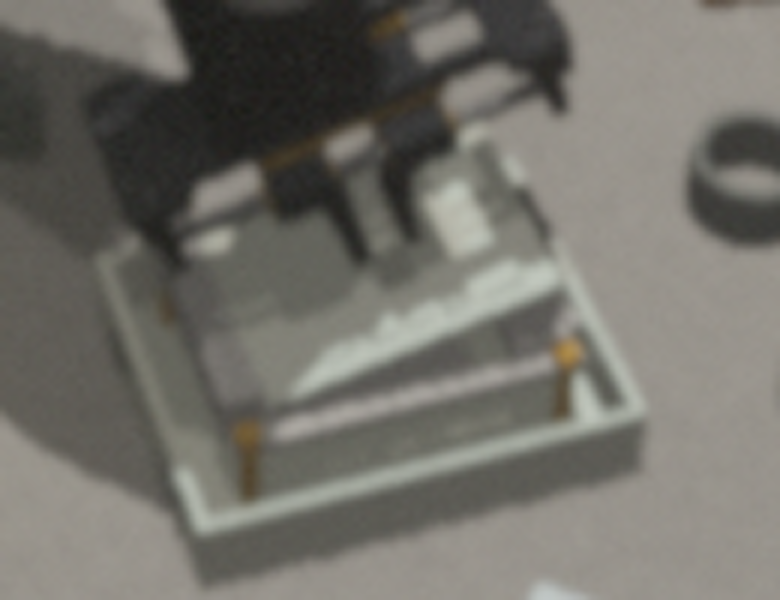

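Picture: the tongue end is under the lip (around 230,380), with the far edge raised clear inside the catch (about 540,230). I swing down to 8°.

>>> send_rows --deltas '[{"tx": 0, "ty": 0.08, "tz": 0.25, "rx": 0.03, "ry": 0, "rz": 0}, {"tx": 0, "ty": 0.09, "tz": 0.48, "rx": 0.056, "ry": 0, "rz": 0}, {"tx": 0, "ty": 0.09, "tz": 0.7, "rx": 0.082, "ry": 0, "rz": 0}, {"tx": 0, "ty": 0.09, "tz": 0.92, "rx": 0.108, "ry": 0, "rz": 0}]'

```text
time: 9.02
position: [0.5744, -0.1582, 0.0911]
tool_rot: [0.611, 0.789, 0.054, 0.043]
ft_force: [3.9, 2.3, 1.3]
grip_width: 0.0138
```

```bash
python3 - <<'E'
from h import *
st();where()
E
```

```text
t 9.02 p [ 0.5744 -0.1582  0.0911] yaw(y) 14.48 tilt 7.89 roll -0.11 F [3.94 2.29 1.31] M [ 0.32 -0.66 -0.  ] g 0.0138
tip bottom [-71.9  -0.4  67.9] tongue [-72.3  -0.4  70.4] far bottom [73.7 -0.5 88.1]
```

>>> send_rows --deltas '[{"tx": 0, "ty": -0.08, "tz": -0.01, "rx": 0, "ry": 0, "rz": 0}, {"tx": 0, "ty": -0.15, "tz": -0.02, "rx": 0, "ry": 0, "rz": 0}]'

```text
time: 9.18
position: [0.5742, -0.1584, 0.0915]
tool_rot: [0.611, 0.789, 0.055, 0.044]
ft_force: [8.3, 4.7, 2.3]
grip_width: 0.0137
```

```bash
python3 - <<'E'
from h import *
st();where()
o=robot.get_obs();p0=o['position'];R0=Rn.from_quat(o['tool_rot'])
for th in (6.5,5,4,3,2,1,0,-.5):
    p,R=tcp_for(-.0727+.005*np.sin(np.radians(th)),.0680,th,by=-.0005)
    print(th,np.round(R0.inv().apply(p-p0)*100,2),np.round((R0.inv()*R).as_rotvec(),3))
E
```

```text
t 9.18 p [ 0.5742 -0.1584  0.0915] yaw(y) 14.47 tilt 8.12 roll -0.14 F [8.27 4.67 2.26] M [ 0.82 -1.36  0.08] g 0.0137
tip bottom [-72.1  -0.6  68. ] tongue [-72.4  -0.6  70.5] far bottom [73.5 -0.7 88.8]
6.5 [0.01 0.02 0.24] [ 0.028  0.003 -0.001]
5 [0.01 0.03 0.46] [ 0.055  0.003 -0.001]
4 [0.01 0.03 0.61] [ 0.072  0.003 -0.001]
3 [0.01 0.03 0.76] [ 0.089  0.003 -0.001]
2 [0.01 0.03 0.91] [ 0.107  0.003 -0.001]
1 [0.01 0.02 1.06] [ 0.124  0.003 -0.001]
0 [0.01 0.02 1.21] [ 0.142  0.003 -0.001]
-0.5 [0.01 0.01 1.28] [ 0.151  0.003 -0.001]
```

>>> send_rows --deltas '[{"tx": 0, "ty": 0.1, "tz": 0.24, "rx": 0.028, "ry": 0, "rz": 0}, {"tx": 0, "ty": 0.11, "tz": 0.46, "rx": 0.055, "ry": 0, "rz": 0}, {"tx": 0, "ty": 0.11, "tz": 0.6, "rx": 0.071, "ry": 0, "rz": 0}]'

```text
time: 9.43
position: [0.5753, -0.158, 0.0857]
tool_rot: [0.612, 0.79, 0.026, 0.022]
ft_force: [4.2, 3.3, 3.6]
grip_width: 0.0139
```

```bash
python3 - <<'E'
from h import *
st();where()
E
```

```text
t 9.43 p [ 0.5753 -0.158   0.0857] yaw(y) 14.48 tilt 3.94 roll -0.12 F [4.15 3.28 3.63] M [ 0.55 -0.96  0.  ] g 0.0139
tip bottom [-72.4  -0.5  68.3] tongue [-72.6  -0.5  70.7] far bottom [74.2 -0.6 78.3]
```

>>> send_rows --deltas '[{"tx": 0, "ty": 0, "tz": 0.15, "rx": 0.017, "ry": 0, "rz": 0}, {"tx": 0, "ty": 0, "tz": 0.3, "rx": 0.034, "ry": 0, "rz": 0}, {"tx": 0, "ty": 0, "tz": 0.45, "rx": 0.051, "ry": 0, "rz": 0}]'

```text
time: 9.68
position: [0.5759, -0.1578, 0.0812]
tool_rot: [0.612, 0.79, 0.007, 0.007]
ft_force: [6.5, 4.4, 2.7]
grip_width: 0.0136
```

```bash
python3 - <<'E'
from h import *
st();where()
E
```

```text
t 9.68 p [ 0.5759 -0.1578  0.0812] yaw(y) 14.46 tilt 1.09 roll -0.12 F [6.53 4.4  2.67] M [ 0.69 -1.03  0.08] g 0.0136
tip bottom [-72.6  -0.4  68. ] tongue [-72.6  -0.4  70.5] far bottom [74.4 -0.5 70.8]
```

>>> send_rows --deltas '[{"tx": 0, "ty": 0, "tz": 0.1, "rx": 0.01, "ry": 0, "rz": 0}, {"tx": 0, "ty": 0, "tz": 0.2, "rx": 0.02, "ry": 0, "rz": 0}, {"tx": 0, "ty": 0, "tz": 0.25, "rx": 0.025, "ry": 0, "rz": 0}]'

```text
time: 9.93
position: [0.576, -0.1578, 0.0799]
tool_rot: [0.612, 0.791, -0.003, -0.001]
ft_force: [2.1, 3.4, 12.8]
grip_width: 0.0141
```

```bash
python3 - <<'E'
from h import *
st();where()
c=shot('side'); img=cv2.cvtColor(c['color'],cv2.COLOR_RGB2BGR); S=6
x0,y0=265,255
cv2.imwrite('pics/side6.png',cv2.resize(img[y0:y0+100,x0:x0+130],None,fx=S,fy=S,interpolation=cv2.INTER_CUBIC))
E
```

```text
t 9.93 p [ 0.576  -0.1578  0.0799] yaw(y) 14.48 tilt -0.32 roll -0.13 F [ 2.08  3.39 12.82] M [ 0.78 -0.85  0.04] g 0.0141
tip bottom [-72.8  -0.5  68.8] tongue [-72.8  -0.5  71.3] far bottom [74.2 -0.5 67.9]
```

View pics/side6.png

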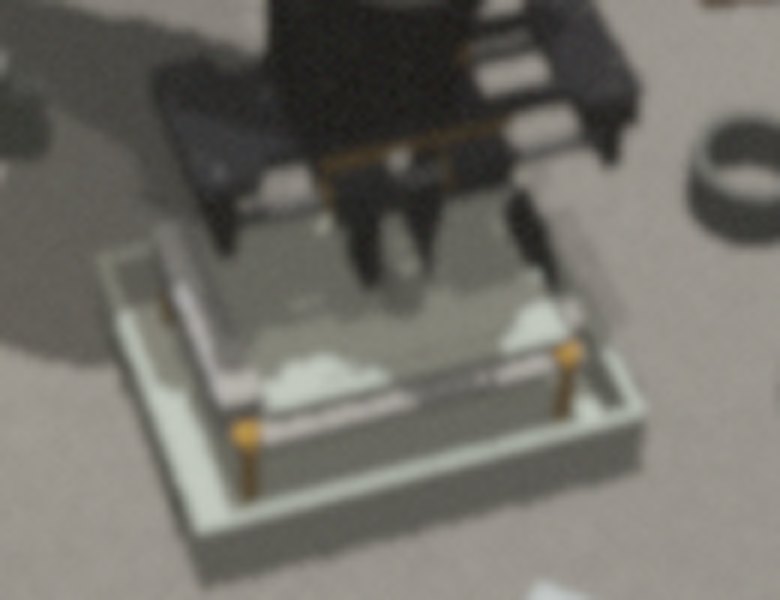

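>>> send_rows --deltas '[{"tx": 0, "ty": 0, "tz": 0.07, "rx": 0, "ry": 0, "rz": 0}, {"tx": 0, "ty": 0, "tz": 0.07, "rx": 0, "ry": 0, "rz": 0}]'

```text
time: 10.15
position: [0.576, -0.1578, 0.0799]
tool_rot: [0.612, 0.79, -0.003, -0.0]
ft_force: [2.4, 4.7, 13.3]
grip_width: 0.0133
```

```bash
python3 - <<'E'
from h import *
st();where()
E
```

```text
t 10.15 p [ 0.576  -0.1578  0.0799] yaw(y) 14.46 tilt -0.26 roll -0.14 F [ 2.43  4.71 13.33] M [ 0.87 -0.86  0.03] g 0.0133
tip bottom [-72.7  -0.5  68.7] tongue [-72.7  -0.5  71.2] far bottom [74.3 -0.6 68. ]
```

Rigidly seated: Fz +13 N with no further motion. I ease the load, open part-way (clear of the catch) and rise.

>>> send_rows --deltas '[{"tx": 0, "ty": 0.05, "tz": -0.15, "rx": -0.004, "ry": 0, "rz": 0}, {"tx": 0, "ty": 0.05, "tz": -0.2, "rx": -0.004, "ry": 0, "rz": 0}]'

```text
time: 10.32
position: [0.5759, -0.1577, 0.0799]
tool_rot: [0.612, 0.791, -0.001, 0.0]
ft_force: [5.1, 2.9, -0.3]
grip_width: 0.0137
```

>>> send_rows --deltas '[{"tx": 0, "ty": 0, "tz": 0, "rx": 0, "ry": 0, "rz": 0}, {"tx": 0, "ty": 0, "tz": 0, "rx": 0, "ry": 0, "rz": 0}, {"tx": 0, "ty": 0, "tz": 0, "rx": 0, "ry": 0, "rz": 0}, {"tx": 0, "ty": 0, "tz": 0, "rx": 0, "ry": 0, "rz": 0}, {"tx": 0, "ty": 0, "tz": 0, "rx": 0, "ry": 0, "rz": 0}]' --claw 3.4

```text
time: 10.73
position: [0.5734, -0.1579, 0.0788]
tool_rot: [0.612, 0.791, -0.003, -0.003]
ft_force: [0.2, -0.4, 0.6]
grip_width: 0.0324
```

```bash
python3 - <<'E'
from h import *
st();where()
E
```

```text
t 10.73 p [ 0.5734 -0.1579  0.0788] yaw(y) 14.49 tilt -0.47 roll 0.01 F [ 0.18 -0.44  0.59] M [-0.04 -0.11 -0.04] g 0.0324
tip bottom [-75.3   0.1  67.9] tongue [-75.3   0.1  70.4] far bottom [71.7  0.1 66.7]
```

Released. I rise straight up and move aside to see.

>>> send_rows --deltas '[{"tx": 0, "ty": 0, "tz": -1.0, "rx": 0, "ry": 0, "rz": 0}, {"tx": 0, "ty": 0, "tz": -3, "rx": 0, "ry": 0, "rz": 0}, {"tx": 0, "ty": 0, "tz": -6, "rx": 0, "ry": 0, "rz": 0}, {"tx": 0, "ty": 0, "tz": -9.5, "rx": 0, "ry": 0, "rz": 0}, {"tx": 0, "ty": 0, "tz": -13, "rx": 0, "ry": 0, "rz": 0}]'

```text
time: 11.15
position: [0.5745, -0.1574, 0.2108]
tool_rot: [0.612, 0.791, -0.003, -0.002]
ft_force: [0.2, -0.4, -0.6]
grip_width: 0.034
```

>>> send_rows --deltas '[{"tx": 3, "ty": -1, "tz": 0, "rx": 0, "ry": 0, "rz": 0}, {"tx": 6.5, "ty": -2, "tz": 0, "rx": 0, "ry": 0, "rz": 0}, {"tx": 10, "ty": -3, "tz": 0, "rx": 0, "ry": 0, "rz": 0}, {"tx": 13.5, "ty": -4, "tz": 0, "rx": 0, "ry": 0, "rz": 0}, {"tx": 17, "ty": -5, "tz": 0, "rx": 0, "ry": 0, "rz": 0}]'

```text
time: 11.57
position: [0.4831, -0.0044, 0.2102]
tool_rot: [0.613, 0.79, -0.003, -0.001]
ft_force: [0.8, -0.2, 0.2]
grip_width: 0.0337
```

>>> send_rows --deltas '[{"tx": 3.5, "ty": 0, "tz": 0, "rx": 0, "ry": 0, "rz": 0}, {"tx": 7, "ty": 0, "tz": 0, "rx": 0, "ry": 0, "rz": 0}, {"tx": 10, "ty": 0, "tz": 0, "rx": 0, "ry": 0, "rz": 0}, {"tx": 13, "ty": 0, "tz": 0, "rx": 0, "ry": 0, "rz": 0}, {"tx": 13, "ty": 0, "tz": 0, "rx": 0, "ry": 0, "rz": 0}]'

```text
time: 11.98
position: [0.4492, 0.1243, 0.2099]
tool_rot: [0.61, 0.792, -0.003, -0.003]
ft_force: [-1.0, 0.0, -0.5]
grip_width: 0.0336
```

```bash
python3 - <<'E'
from h import *
np.set_printoptions(precision=4,suppress=True)
st()
for n,(x0,y0) in(('side',(265,265)),('top',(355,180))):
    c=shot(n); img=cv2.cvtColor(c['color'],cv2.COLOR_RGB2BGR); S=6
    cv2.imwrite(f'pics/{n}7.png',cv2.resize(img[y0:y0+100,x0:x0+130],None,fx=S,fy=S,interpolation=cv2.INTER_CUBIC))
    P=cloud(c); v=P[c['z_map']>0]; d=v[:,:2]-np.array(BOX[:2]); a=YB; bx=d@[np.cos(a),np.sin(a)]; by=d@[-np.sin(a),np.cos(a)]
    m=(bx>-.055)&(bx<.06)&(abs(by)<.045)&(abs(bx-.01)>.015)&(v[:,2]>.05)&(v[:,2]<.083)
    A=np.c_[bx,by,np.ones_like(bx)][m]; s,*_=np.linalg.lstsq(A,v[m][:,2],rcond=None); print(n,'plane slopes deg',np.degrees(s[:2]),'z',s[2],m.sum())
E
```

```text
t 11.98 p [0.4492 0.1243 0.2099] yaw(y) 14.76 tilt -0.42 roll 0.06 F [-1.01  0.05 -0.54] M [ 0.   -0.1   0.02] g 0.0336
side plane slopes deg [-0.0361 -0.0326] z 0.07175468327770267 830
top plane slopes deg [-0.0346  0.2925] z 0.07217059512981222 899
```

View pics/side7.png

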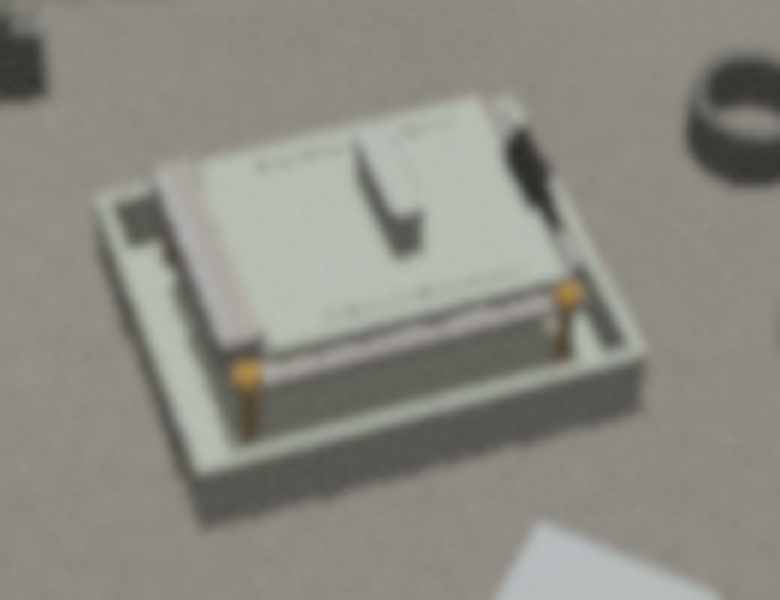

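View pics/top7.png

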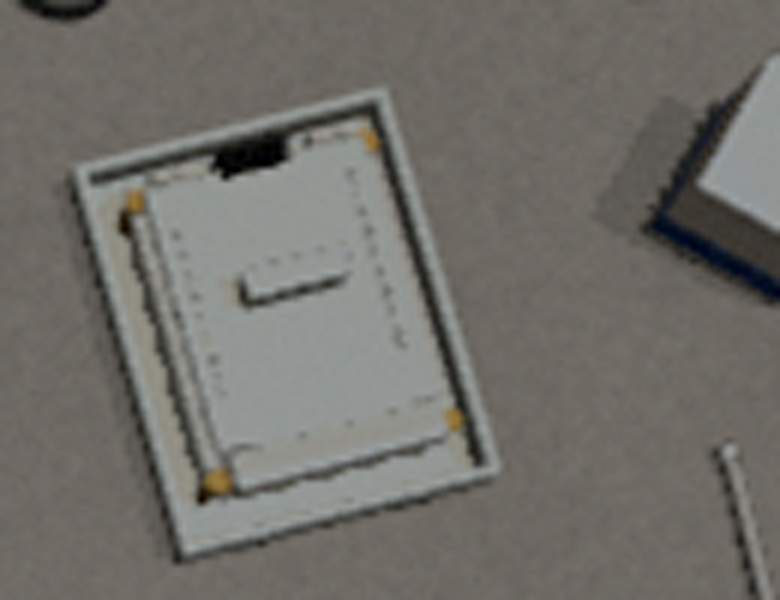

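Flat cover (slopes ≤0.3°), with the black catch overlapping its far edge in the top view (250,155). I compare the catch position with its starting, closed position.

```bash
python3 - <<'E'
from h import *
a=cv2.imread('pics/top0.png'); s=cv2.imread('pics/side0.png')
for n,old,(x0,x1,y0,y1) in(('top',a,(385,410,196,212)),('side',s,(340,365,280,310))):
    new=cv2.cvtColor(shot(n)['color'],cv2.COLOR_RGB2BGR)
    for nm,i in(('old',old),('new',new)):
        g=i[y0:y1,x0:x1].max(-1).astype(float); m=g<45; ys,xs=np.nonzero(m)
        print(n,nm,m.sum(),xs.mean()+x0,ys.mean()+y0,ys.min()+y0,ys.max()+y0)
    cv2.imwrite(f'pics/{n}8.png',cv2.resize(np.hstack([old[y0:y1,x0:x1],new[y0:y1,x0:x1]]),None,fx=14,fy=14,interpolation=cv2.INTER_NEAREST))
st()
E
```

```text
top old 59 396.33898305084745 205.32203389830508 202 209
top new 59 396.20338983050846 205.1864406779661 202 209<stdin>:7: RuntimeWarning: Mean of empty slice.
  ret = ret.dtype.type(ret / rcount)
Traceback (most recent call last):
ValueError: zero-size array to reduction operation minimum which has no identity
```

View pics/top8.png

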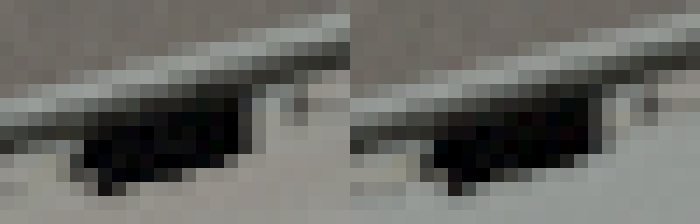

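The catch is at the same pixels as at the start (centroid shift 0.14 px, about 0.4 mm), so it is closed over the cover. I hand in.

```bash
python3 - <<'E'
from h import *
st(); print(robot.hand_in())
E
```

```text
t 12.18 p [0.4524 0.1197 0.2098] yaw(y) 14.48 tilt -0.30 roll -0.11 F [-0.92 -0.36 -0.52] M [ 0.05 -0.13  0.06] g 0.0340
the job is handed in; nothing more can be done
None
```

The cover is back on the switch box: it lies flat, the spring catch is closed over its far edge, and the arm has let go and moved clear. I handed the job in at about 12 s. No verdict was reported.

**What I did:**
- I picked up the white cover by its rib and tilted it 14°.
- I felt for the near ledge, which put the frame height at about 68 mm. The camera depth had suggested about 66 mm.
- I slid the tongue under the lip until the back stop pushed back with about 9 N, then swung the far edge down.
- I pressed until the cover seated, about 13 N at the wrist at most in the readings after each move. Then I eased off, opened the gripper part-way and withdrew upwards.

**Last checks:**
- **Flatness:** the cover is level within 0.3° in both cameras. Its top is at about 72 mm, where ledge height plus cover thickness gives 71–73 mm.
- **Catch:** it sits within about 0.4 mm of its closed position in the top view and overlaps the cover's edge.
- **Bystanders:** I saw no sign of anything else being moved, but did not measure each one.

**What disagreed or failed:**
- My camera estimate put the back stop about 2 mm off its given place. That is within the camera calibration and my outline fit.
- The same catch check in the side view failed because its dark threshold found no pixels, so the catch rests on the top-view comparison and the look of the side picture.

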